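# Load the chill box through its sprung flap

## Task

Pick the lidded steel pan up by its handle and set it down between the low rails in front of the chill box's flap, keeping it level. Then take the wooden push bar and with it push the pan in through the flap until it meets the bumper of the stop inside, and press it home for a moment with about 10 N, never more than 20 N. Draw the bar out so that the flap swings shut and lay it back on the counter, leaving the jar, mug and ring as they are.

Things in the scene. Friction and masses are not known exactly. Their poses are not given: they have to be found in the camera images.
- pan: Lidded stainless pan, 0.35 to 0.7 kg, 100 long (its x) x 80 wide (its y) x 36 high, on its lid a central black handle rib 50 long (along x), 14 wide, 26 high: top of the rib 62 above the underside. The same either way round. Origin: centre of the underside, z up. It stands on the counter.
- bar: Push bar, a plain wooden bar 360 long (its x) x 28 wide (y) x 40 high (z), 0.33 kg, same at both ends, lying loose on the counter. Origin: centre of the underside.
- hatch: Steel chill box fixed to the counter, clear roof and back. Origin: on the counter (z = 0) under the shut flap, midway across; x points into the box, z up. Steel sill 6 thick, 104 wide, from x = -150 to 260 is the floor outside and inside. Behind the flap, walls (92 clear between) from x = 0 to 260. Doorway up to 92 above the counter; lintel top 130, roof top 116.
- sill (a point): Middle of the outer sill's top, 75 before the flap, 6 above the counter, axes as the hatch's. Two low rails, tops 14 above the counter, run along it from 140 before the flap up to the flap, 88 clear between them: the pan (80 wide) stands between them, long side along the way in.
- flap_hinge (a point): Middle of the flap's hinge line, 90 above the counter, 3 inside the hatch origin, axes as the hatch's.
- flap (a joint): Angle of the sprung aluminium flap, 84 wide, 78 long, hanging from its hinge: 0 = shut (straight down), grows as its lower edge swings into the box, to 1.5. A light spring (0.3 N at the lower edge at first, 1 to 2 N wide open) and its weight shut it. Opens only inwards, rides over pan and bar, and drops shut behind the pan once the pan's rear is 70 or more inside.
- stop: Fixed stop block on the sill inside the box, 20 deep (x) x 70 wide x 40 high, axes as the hatch's, origin centre of its underside, 207 to 220 inside the flap. A round rubber bumper, 30 across, is screwed out of its face towards the flap by 3 to 21 (set anew each time, not measured): it is what the pan meets, rigid, so only force tells. A pan that is home has its rear 76 to 107 inside the flap.
- bumper_axis (a point): Middle of the stop block's face towards the flap, where the bumper comes out: 20 above the sill, 10 before the stop's origin. The drag of pan and flap on the way in is 1 to 5 N.
- jar: Closed amber jar, 60 across, 100 high; leave it alone. Origin: centre of its underside.
- mug: White mug, 76 across, 85 high; leave it alone. Origin: centre of its underside.
- ring: Flat steel ring, 72 across, 12 high, lying on the counter; leave it alone. Origin: centre of its underside.
There are look-alikes about, which are no part of the job. Leave any blue or red look-alike of the pan alone.

How it is judged:
On the way, in this order (a step that is already met when the one before it is completed fails the run):
1. the pan stands on the sill between the rails before the flap, let go (x of pan in the frame of hatch between -0.125 and -0.02 m and y of pan in the frame of hatch between -0.008 and 0.008 m and z of pan in the frame of hatch below 0.009 m and angle between pan's own z axis and vertical below 0.05 rad and contact force between the fingers and pan below 0.1 N), for 0.2 s.
2. the pan is pressed against the stop (its bumper) by the bar with at least 5 N (contact force between pan and stop above 5 N and contact force between bar and pan above 4 N), for 0.2 s.
At the end, for the whole second after the job is handed in: The pan stands level on the sill in the box with its front no more than 24 mm before the face of the stop block (where the bumper left it), the flap is shut (below 0.06 rad), and the bar lies at rest on the counter, clear of the chill box and its sill (x of pan in the frame of stop above -0.084 m and z of pan in the frame of hatch below 0.009 m and angle between pan's own z axis and vertical below 0.05 rad and value of joint flap below 0.06 rad and contact force between bar and hatch below 0.1 N and height (world z) of bar below 0.018 m and linear speed of each of bar, pan below 0.02 m/s); the robot touches nothing.
It fails at once if the pan is pressed against the stop with more than 20 N (contact force between pan and stop above 20 N).
It fails at once if the pan is tilted by more than 0.35 rad (angle between pan's own z axis and vertical above 0.35 rad).
It fails at once if the jar is moved by more than 20 mm or tipped over (distance of jar from where it was at the start of the episode above 0.02 m or angle between jar's own z axis and vertical above 0.5 rad).
It fails at once if the mug is moved by more than 20 mm or tipped over (distance of mug from where it was at the start of the episode above 0.02 m or angle between mug's own z axis and vertical above 0.5 rad).
It fails at once if the ring is moved by more than 20 mm or tipped over (distance of ring from where it was at the start of the episode above 0.02 m or angle between ring's own z axis and vertical above 0.5 rad).
It also fails if it takes over 66 s, if anything falls off the work surface, if the arm or the gripper's body presses on something with over 40 N, if the wrist force passes 120 N, or if a joint passes its speed limit or range.

## Robot

A 7-joint arm with a two-finger parallel gripper is mounted at the origin on the work surface. World frame = base frame: x ahead of the robot, y to its left, z up, the work surface at z = 0. Lengths are in m, angles in rad, forces in N, time in s.
With the tool pointing down it reaches from about 0.425 to 0.925 m from the base axis. Payload 6.8 kg.
Tool frame: the origin (TCP) lies on the mounting face of the last link; the fingertips stand 173 mm ahead of it and the grasp point (between the pads) lies 155 mm ahead of it; z points along the fingers, y is the line along which they close (so a half turn about z gives the same grasp; the last joint's range is limited). The gripper opens to 85 mm and grips with 20 to 120 N. Pads are 22 mm wide; open, the fingers measure 114 mm over their backs; the gripper's body (76 mm by 85 mm) begins 54 mm behind the grasp point. The pads swing forward as they close: fully open they stand 13 mm farther back than shut.
Start: joints at [0.996, 0.477, 0.022, 1.555, -0.011, 1.109, -0.083], TCP at [0.304, -0.603, 0.405] pointing down, gripper open.
Joint ranges: [-2.96, 2.96], [-0.34, 2.1], [-1.41, 1.46], [0.24, 2.44], [-1.37, 4.51], [0.17, 1.92], [-2.96, 2.96]. Speed limits (rad/s): [2.39, 2.39, 3.14, 3.14, 3.14, 3.14, 3.14].

## Interface

Orientations are given as a rotation vector (axis times angle).
In Python, from bench import r gives the robot as it stands.
- The arm moves only by the tool carry_out, never from a script. Its argument "moves" is a list of rows, each a list of 5 numbers: the shift along the tool's x, y, z in m, then the turn about the tool's z in rad, then the finger opening in m, from 0 to 0.0854. In form: [[dx, dy, dz, roll, claw], ...]. A call has exactly 8 rows; each row is the pose to reach, as a shift and turn from the pose commanded when the call began, along the tool's axes at that moment; what a row does not reach only later rows make up. A row lasts 1/10 s, in which the tool goes at most 50 mm and 8.59 degrees, less where a joint would pass 70% of its speed; a pose out of reach is approached as far as the arm can. A call with a gripper value outside its range is refused whole. The fingers move at their own pace and stop on an object; "force" is the grip in N (left out, the last holds). Time passes only in rows, so rows that repeat a pose let the fingers close, or fill a call up. It gives the time, the measured TCP pose, the force, the opening and the grip force at its end, in the units of the state.
- r.get_obs(): the state, without advancing time (a new reading comes with each control period).
- r.grab_frame(name): name is "scene" or "top" or "wrist"; returns the picture (420x560x3 uint8, red, green, blue); there is no depth.
- r.calibration(name): a dict with "fx", "fy", "cx", "cy" (pixels), "rvec" (rotation vector, rad) and "tvec" (3), from world to camera coordinates, as OpenCV has them. Camera axes: x right, y down, z forward; pixel columns grow to the right and rows downward; lengths in m; the calibration is good to about 2 mm. The wrist camera is an equidistant fisheye: a pixel r from the principal point sees the ray r / f radians off the axis. A picture is of the moment at which its call begins: read the wrist's pose just before it. calibration takes no time and is no camera call; for the wrist camera it gives the pose at the moment of the call.
- r.hand_in(): hands the job in; it is judged then, once.
The state is a dict: "clock": time; "joints": joint angles; "qvel": joint speeds; "tau": joint torques, N m; "tcp_pos": TCP position; "orientation": TCP orientation; "contact_force": force on the tool from outside, world axes, zero at the start; "moment": the same for the moment, N m; "grip_width": finger opening in m; "gripper_force": force on a finger pad.
Only numpy, scipy, OpenCV 4.12 (cv2) and the standard library are available. Lean on these libraries where they do the work, as an engineer would, in place of code of your own. Each camera call takes 0.05 s, during which the arm holds its last target. There are 200 camera calls.

## Working session

There is one attempt and no reset: what is moved stays moved. The work goes in short steps, Python scripts to look and compute and a tool call to move; the robot and the scene stay as the last step left them, time stands still between calls to the robot, and variables do not carry over. Pictures are saved under pics/ and viewed, at most 10 in all, crops included, and the job is handed in when it is done.

Besides the shell and the picture viewer there is one more tool, called after "Call:" in YAML: its name, and indented under it one key for each argument. carry_out: Moves the arm, as the interface text tells. Its arguments: {"type":"object","properties":{"moves":{"type":"array","items":{"type":"array","items":{"type":"number"}}},"force":{"type":"number"}},"required":["moves"]}

```bash
mkdir -p pics; ls
cat > h.py <<'E'
import numpy as np, cv2
from bench import r
from scipy.spatial.transform import Rotation as R
def grab(n,f=None):
    c=r.calibration(n); im=r.grab_frame(n)
    if f: cv2.imwrite('pics/'+f,cv2.cvtColor(im,cv2.COLOR_RGB2BGR))
    return im,c
def ray(c,u,v,fish=False):
    Rm=R.from_rotvec(c['rvec']).as_matrix(); o=-Rm.T@np.array(c['tvec'])
    x=(u-c['cx'])/c['fx']; y=(v-c['cy'])/c['fy']
    if fish:
        t=np.hypot(x,y); s=np.sin(t)/t if t>1e-9 else 1; d=np.array([x*s,y*s,np.cos(t)])
    else: d=np.array([x,y,1.])
    return o,Rm.T@d
def onz(c,u,v,z,fish=False):
    o,d=ray(c,u,v,fish); return o+d*(z-o[2])/d[2]
E
python3 - <<'E'
from h import *
a,c=grab('top'); b,d=grab('scene')
cv2.imwrite('pics/a.png',cv2.cvtColor(cv2.resize(a,(800,600)),cv2.COLOR_RGB2BGR));cv2.imwrite('pics/a_raw.png',a[...,::-1])
cv2.imwrite('pics/b.png',cv2.cvtColor(cv2.resize(b,(800,600)),cv2.COLOR_RGB2BGR));cv2.imwrite('pics/b_raw.png',b[...,::-1])
print(c,d);o=r.get_obs();print({k:np.round(o[k],3) for k in o})
E
```

```text
pics
{'fx': 456.29993831295343, 'fy': 456.29993831295343, 'cx': 275.23394013261316, 'cy': 208.6222742862593, 'rvec': array([ 2.1677428 , -2.16552155,  0.10060438]), 'tvec': array([-0.03695421,  0.62135438,  1.12457043])} {'fx': 417.98546483103087, 'fy': 417.98546483103087, 'cx': 279.49830184518925, 'cy': 214.05499255598033, 'rvec': array([ 0.75881408,  2.5540974 , -1.14462908]), 'tvec': array([ 0.54731076, -0.11878599,  1.29872898])}
{'clock': np.float64(0.1), 'joints': array([ 0.996,  0.478,  0.022,  1.556, -0.012,  1.109, -0.083]), 'qvel': array([ 0.002, -0.002,  0.   , -0.004, -0.001, -0.001, -0.   ]), 'tau': array([ 5.0000e-03, -5.9777e+01,  1.6140e+00, -2.8196e+01,  1.3000e-02,
        5.0000e-03, -0.0000e+00]), 'tcp_pos': array([ 0.304, -0.603,  0.404]), 'orientation': array([-3.055e+00, -7.260e-01,  1.000e-03]), 'contact_force': array([ 0.996, -1.129,  0.681]), 'moment': array([-0.   , -0.016, -0.038]), 'gripper_force': np.float64(0.0), 'grip_width': np.float64(0.085)}
```

View pics/a.png

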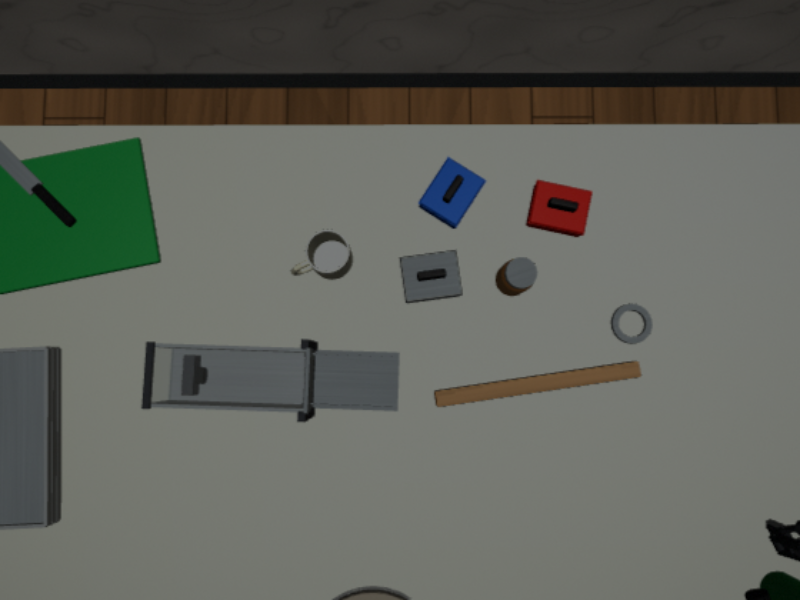

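View pics/b.png

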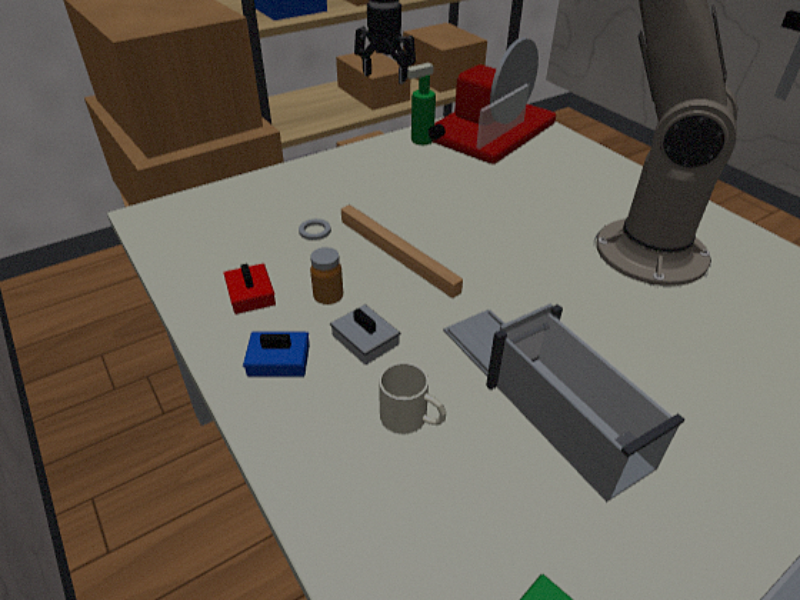

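Pan candidates, in 800x600 top-view pixels: the steel pan at (431,275), the blue one at (453,190), the red one at (560,208), and a steel tray stack at (30,435). I choose the steel one. The bar runs from (436,397) to (640,370). The sill end is at x≈399, the flap at x≈310, and the box points left. Next I'll measure these and check a close crop.

Run:
```python
from h import *
a=cv2.imread('pics/a_raw.png'); c=r.calibration('top'); hsv=cv2.cvtColor(a,cv2.COLOR_BGR2HSV)
def box(m,x0,y0,x1,y1,z,n):
    k=np.zeros(m.shape,np.uint8);k[y0:y1,x0:x1]=m[y0:y1,x0:x1]
    cs,_=cv2.findContours(k,0,1); q=max(cs,key=cv2.contourArea)
    p=cv2.boxPoints(cv2.minAreaRect(q)); w=np.array([onz(c,*i,z) for i in p])[:,:2]
    e=w[1]-w[0],w[2]-w[1]; l=max(e,key=np.linalg.norm)
    print(n,p.mean(0).round(1),'ctr',w.mean(0).round(4),'sides',[np.linalg.norm(i).round(4) for i in e],'ang',np.degrees(np.arctan2(l[1],l[0])).round(1))
g=a.max(2)
box(((g<60)*255).astype(np.uint8),285,180,320,205,.062,'rib')
box(((g<150)*255).astype(np.uint8),275,170,330,215,.036,'pan')
o=((hsv[...,1]>80)&(hsv[...,0]<25)).astype(np.uint8)*255
box(o,295,245,455,290,.04,'bar')
box(((g<150)*255).astype(np.uint8),226,235,285,295,.006,'sill')
for u,v,z,n in [(329,258,.085,'mug'),(520,271,.1,'jar'),(631,323,.012,'ring'),(399,352,.006,'s1'),(398,409,.006,'s2'),(309,346,.13,'l1'),(305,416,.13,'l2'),(149,345,.116,'b1'),(146,406,.116,'b2')]:
    print(n,onz(c,u*.7,v*.7,z).round(4))
z=cv2.resize(a[165:300,95:335],(800,450),interpolation=cv2.INTER_CUBIC);cv2.imwrite('pics/c.png',cv2.convertScaleAbs(z,alpha=1.5))
```

```text
rib [301.9 191.8] ctr [ 0.66   -0.1023] sides [np.float64(0.0503), np.float64(0.017)] ang -82.8
pan [302. 192.] ctr [ 0.6635 -0.104 ] sides [np.float64(0.1372), np.float64(0.1122)] ang -90.0
bar [375.9 268.3] ctr [ 0.4721 -0.2861] sides [np.float64(0.3588), np.float64(0.0274)] ang -81.5
sill [255.  264.5] ctr [0.4808 0.0154] sides [np.float64(0.1493), np.float64(0.1497)] ang 180.0
mug [0.6843 0.0726 0.085 ]
jar [ 0.66   -0.2486  0.1   ]
ring [ 0.5787 -0.462   0.012 ]
s1 [ 0.5265 -0.0467  0.006 ]
s2 [ 0.4253 -0.045   0.006 ]
l1 [0.5338 0.0984 0.13  ]
l2 [0.4225 0.1032 0.13  ]
b1 [0.5355 0.362  0.116 ]
b2 [0.4369 0.3631 0.116 ]
```

View pics/c.png

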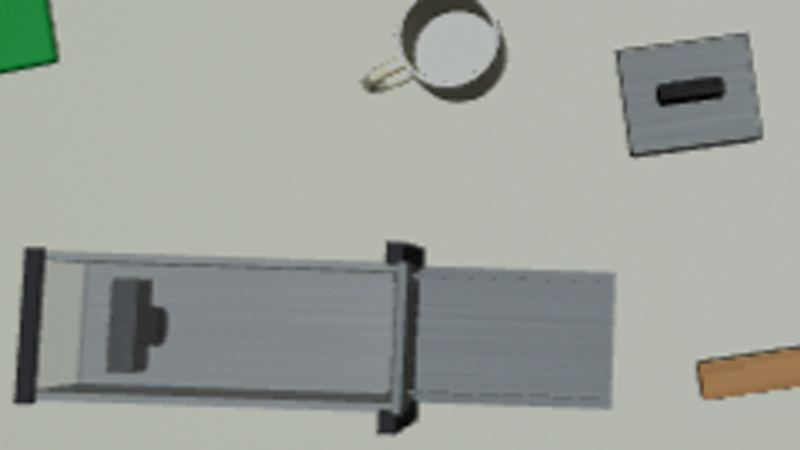

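The crop shows the steel pan with its black rib at (690,91). The sill end runs (615,273)-(611,408), the lintel is at x≈405, and the bumper is at (160,325). I'll fit the sill lines for the hatch axis.

Run:
```python
from h import *
a=cv2.imread('pics/a_raw.png'); c=r.calibration('top'); g=cv2.GaussianBlur(a.max(2),(0,0),.7).astype(float)
def edge(line,sgn):
    d=sgn*np.diff(line); i=int(d.argmax()); 
    if 0<i<len(d)-1: i+= .5*(d[i-1]-d[i+1])/(d[i-1]-2*d[i]+d[i+1])
    return i+.5
def fit(P):
    W=np.array([onz(c,u,v,.006)[:2] for u,v in P],np.float32); return cv2.fitLine(W,cv2.DIST_HUBER,0,.001,.001).ravel()
top=fit([(u,238+edge(g[238:254,u],-1)) for u in range(226,276)])
bot=fit([(u,278+edge(g[278:296,u],1)) for u in range(226,276)])
end=fit([(272+edge(g[v,272:288],1),v) for v in range(252,283)])
for n,l in zip('top bot end'.split(),(top,bot,end)): print(n,l.round(4),np.degrees(np.arctan2(l[1],l[0])).round(2))
def X(a,b):
    t=np.linalg.solve(np.c_[a[:2],-b[:2]],b[2:]-a[2:]);return a[2:]+t[0]*a[:2]
p,q=X(top,end),X(bot,end); print(p,q,np.linalg.norm(p-q))
# pan lid edges
m=cv2.Canny(a,60,150)
# pan rect on saturation-free grey brightness
k=np.zeros(g.shape,np.uint8);k[172:214,277:327]=(g[172:214,277:327]<165)*255
k=cv2.morphologyEx(k,cv2.MORPH_CLOSE,np.ones((3,3)));cs,_=cv2.findContours(k,0,1);b=cv2.minAreaRect(max(cs,key=cv2.contourArea));P=cv2.boxPoints(b)
W=np.array([onz(c,*i,.036)[:2] for i in P]);print('pan',b,W.mean(0),[np.linalg.norm(W[i]-W[i-1]).round(4) for i in range(4)],[np.degrees(np.arctan2(*(W[i]-W[i-1])[::-1])).round(1) for i in range(4)], g[175,280],g[190,285])
print(R.from_rotvec(r.get_obs()['orientation']).as_matrix().round(3))
```

```text
top [0.0315 0.9995 0.5292 0.0275] 88.19
bot [0.0346 0.9994 0.4245 0.0085] 88.02
end [ 0.9995 -0.03    0.4703 -0.0447] -1.72
[ 0.5268377  -0.04643246] [ 0.4227509  -0.04330663] 0.10413374
pan ((301.4999694824219, 192.49998474121094), (40.99999237060547, 48.99999237060547), 90.0) [ 0.66215096 -0.10270998] [np.float64(0.1046), np.float64(0.1244), np.float64(0.1046), np.float64(0.1233)] [np.float64(0.1), np.float64(-90.0), np.float64(179.4), np.float64(90.0)] 123.0 86.0
[[ 0.893  0.45  -0.001]
 [ 0.45  -0.893  0.001]
 [-0.    -0.002 -1.   ]]
```

Hatch origin is about (0.480, 0.105) with x-axis at 88.15°, and the sill width of 104 mm agrees with the description. The rib is at (0.660,-0.102), 50 mm long, at 97°. I'll go above the pan.

Call:
carry_out:
  moves:
    - [0.543, -0.287, 0.04, -1.23, 0.085]
    - [0.543, -0.287, 0.04, -1.23, 0.085]
    - [0.543, -0.287, 0.04, -1.23, 0.085]
    - [0.543, -0.287, 0.04, -1.23, 0.085]
    - [0.543, -0.287, 0.04, -1.23, 0.085]
    - [0.543, -0.287, 0.04, -1.23, 0.085]
    - [0.543, -0.287, 0.04, -1.23, 0.085]
    - [0.543, -0.287, 0.04, -1.23, 0.085]
  force: 40

```text
clock: 0.9
tcp_pos: [0.5356, -0.2757, 0.3784]
orientation: [-2.105, -2.332, 0.0]
contact_force: [0.4, -1.2, 0.0]
grip_width: 0.0849
gripper_force: 0.0
```

```bash
cat >> h.py <<'E'
def rel(x,y,z,yaw):
    "tool shift to world target; yaw = world heading of tool x, deg (mod 180)"
    o=r.get_obs(); M=R.from_rotvec(o['orientation']).as_matrix(); h=np.degrees(np.arctan2(M[1,0],M[0,0]))
    dw=(yaw-h+90)%180-90
    print('t',o['clock'].round(2),'tcp',o['tcp_pos'].round(4),'head',h.round(2),'tilt',M[:,2].round(4),'F',o['contact_force'].round(1),'w',o['grip_width'].round(4),'j',o['joints'].round(2),
     '\n REL',(M.T@(np.array([x,y,z])-o['tcp_pos'])).round(4),'roll',(-np.radians(dw)).round(4))
E
python3 -c "
from h import *
rel(.66,-.1023,.33,97.2)"
```

```text
Traceback (most recent call last):
  File "h.py", line 21, in rel
    print('t',o['clock'].round(2),'tcp',o['tcp_pos'].round(4),'head',h.round(2),'tilt',M[:,2].round(4),'F',o['contact_force'].round(1),'w',o['grip_width'].round(4),'j',o['joints'].round(2),
              ^^^^^^^^^^^^^^^^
AttributeError: 'float' object has no attribute 'round'
```

```bash
sed -i "s/o\['clock'\].round(2)/round(float(o['clock']),2)/; s/o\['grip_width'\].round(4)/round(float(o['grip_width']),4)/" h.py
python3 -c "
from h import *
rel(.66,-.1023,.33,97.2)"
```

```text
t 0.9 tcp [ 0.5356 -0.2757  0.3784] head 95.84 tilt [-4.e-04 -0.e+00 -1.e+00] F [ 0.4 -1.2  0. ] w 0.0849 j [ 0.64  0.41 -0.35  1.74  0.16  1.02  0.34] 
 REL [0.1598 0.1414 0.0484] roll -0.0237
```

Call:
carry_out:
  moves:
    - [0.159, 0.141, 0.048, -0.024, 0.085]
    - [0.159, 0.141, 0.048, -0.024, 0.085]
    - [0.159, 0.141, 0.048, -0.024, 0.085]
    - [0.159, 0.141, 0.048, -0.024, 0.085]
    - [0.159, 0.141, 0.048, -0.024, 0.085]
    - [0.159, 0.141, 0.048, -0.024, 0.085]
    - [0.159, 0.141, 0.048, -0.024, 0.085]
    - [0.159, 0.141, 0.048, -0.024, 0.085]

```text
clock: 1.7
tcp_pos: [0.6594, -0.1082, 0.3308]
orientation: [2.087, 2.347, -0.002]
contact_force: [0.5, -0.6, -0.1]
grip_width: 0.0852
gripper_force: 0.0
```

```bash
python3 -c "
from h import *
rel(.66,-.1023,.2145,97.2)
a,c=grab('wrist','w1.png')
print(c)
o=-R.from_rotvec(c['rvec']).as_matrix().T@c['tvec'];print(o)
"
```

```text
t 1.7 tcp [ 0.6594 -0.1082  0.3308] head 96.69 tilt [-5.0e-04 -1.6e-03 -1.0e+00] F [ 0.5 -0.6 -0.1] w 0.0852 j [ 0.33  0.56 -0.37  1.62  0.23  1.    0.  ] 
 REL [0.0059 0.0014 0.1163] roll -0.0088
{'fx': 325.19226210127806, 'fy': 325.19226210127806, 'cx': 272.94877061431004, 'cy': 208.36069260453706, 'rvec': array([-2.8369063 , -0.16617665, -0.02420598]), 'tvec': array([-0.64190218, -0.19283511,  0.25313789])}
[ 0.65046583 -0.0337041   0.29843059]
```

View pics/w1.png

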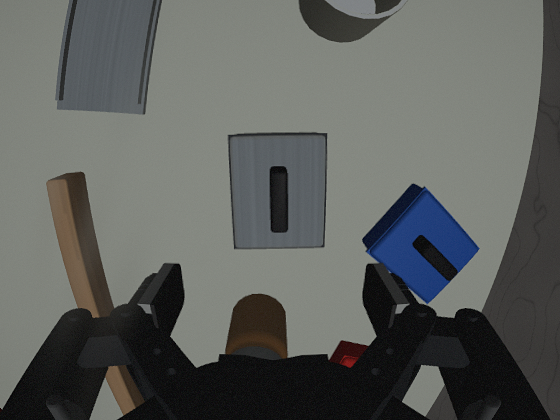

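The wrist view shows the steel pan squarely ahead, with the rib running from (279,167) to (279,233). The blue pan's nearest corner is at (364,245), and the fingers sit behind.

```bash
python3 -c "
from h import *
c=r.calibration('wrist')
a=cv2.imread('pics/w1.png').max(2); k=np.zeros(a.shape,np.uint8); k[150:245,245:310]=(a[150:245,245:310]<50)*255
q=max(cv2.findContours(k,0,1)[0],key=cv2.contourArea);b=cv2.minAreaRect(q);P=cv2.boxPoints(b);W=np.array([onz(c,*p,.060,True)[:2] for p in P]);print(b,W.mean(0),[np.linalg.norm(W[i]-W[i-1]).round(4) for i in range(4)],[np.degrees(np.arctan2(*(W[i]-W[i-1])[::-1])).round(1) for i in range(4)])
for u,v in [(229,135),(326,134),(324,247),(235,248),(364,245)]: print(onz(c,u,v,.036,True).round(4))
for u,v in [(57,110),(144,113)]: print('sill',onz(c,u,v,.006,True).round(4))
"
```

```text
((278.5, 198.5), (65.0, 17.0), 90.0) [ 0.66242983 -0.09945458] [np.float64(0.0516), np.float64(0.0126), np.float64(0.0516), np.float64(0.0134)] [np.float64(96.5), np.float64(6.8), np.float64(-82.6), np.float64(-173.4)]
[ 0.6174 -0.057   0.036 ]
[ 0.6952 -0.0468  0.036 ]
[ 0.7092 -0.1449  0.036 ]
[ 0.6307 -0.1549  0.036 ]
[ 0.7457 -0.1393  0.036 ]
sill [ 0.4264 -0.0438  0.006 ]
sill [ 0.5305 -0.0451  0.006 ]
```

Call:
carry_out:
  moves:
    - [0.007, 0.003, 0.0, -0.009, 0.05]
    - [0.007, 0.003, 0.03, -0.009, 0.05]
    - [0.007, 0.003, 0.06, -0.009, 0.05]
    - [0.007, 0.003, 0.08, -0.009, 0.05]
    - [0.007, 0.003, 0.1, -0.009, 0.05]
    - [0.007, 0.003, 0.114, -0.009, 0.05]
    - [0.007, 0.003, 0.116, -0.009, 0.05]
    - [0.007, 0.003, 0.116, -0.009, 0.05]

```text
clock: 2.55
tcp_pos: [0.6624, -0.0984, 0.215]
orientation: [2.074, 2.36, 0.0]
contact_force: [-0.1, 0.3, 0.5]
grip_width: 0.0501
gripper_force: 0.0
```

```bash
python3 -c "
from h import *
rel(.662,-.101,.2145,97.2)
a,c=grab('wrist','w2.png')
"
```

```text
t 2.55 tcp [ 0.6624 -0.0984  0.215 ] head 97.38 tilt [ 2.e-04  0.e+00 -1.e+00] F [-0.1  0.3  0.5] w 0.0501 j [ 0.29  0.7  -0.33  1.68  0.29  0.81 -0.05] 
 REL [-0.0025 -0.0007  0.0005] roll 0.0032
```

View pics/w2.png

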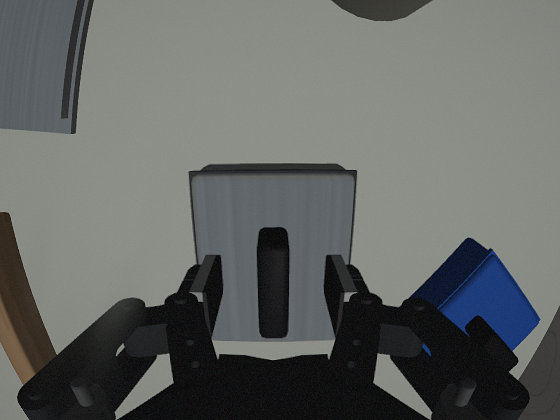

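The fingers straddle the rib, which spans (273,228) to (273,337). I'll close and lift.

Call:
carry_out:
  moves:
    - [-0.001, 0, 0, 0, 0.0]
    - [-0.001, 0, 0, 0, 0.0]
    - [-0.001, 0, 0, 0, 0.0]
    - [-0.001, 0, 0, 0, 0.0]
    - [-0.001, 0, 0, 0, 0.0]
    - [-0.001, 0, -0.004, 0, 0.0]
    - [-0.001, 0, -0.012, 0, 0.0]
    - [-0.001, 0, -0.025, 0, 0.0]
  force: 60

```text
clock: 3.4
tcp_pos: [0.6614, -0.0993, 0.2387]
orientation: [-2.072, -2.358, 0.003]
contact_force: [-0.1, 0.2, -6.0]
grip_width: 0.0127
gripper_force: 58.8
```

```bash
python3 -c "
from h import *
d=np.array([.0323,.9995]);print(np.array([.479,.105])-.085*d)
p=np.array([.479,.105])-.085*d
rel(p[0],p[1],.26,88.15)
print(r.get_obs()['gripper_force'])
"
```

```text
[0.4762545 0.0200425]
t 3.4 tcp [ 0.6614 -0.0993  0.2387] head 97.4 tilt [-3.6e-03  4.0e-04 -1.0e+00] F [-0.1  0.2 -6. ] w 0.0127 j [ 0.29  0.67 -0.34  1.67  0.28  0.85 -0.04] 
 REL [ 0.1422 -0.1683 -0.0206] roll 0.1614
58.778234124183655
```

Call:
carry_out:
  moves:
    - [0.003, -0.004, -0.02, 0.0, 0.0]
    - [0.015, -0.018, -0.022, 0.02, 0.0]
    - [0.038, -0.044, -0.022, 0.05, 0.0]
    - [0.065, -0.077, -0.022, 0.08, 0.0]
    - [0.092, -0.11, -0.022, 0.11, 0.0]
    - [0.118, -0.14, -0.022, 0.14, 0.0]
    - [0.135, -0.16, -0.022, 0.155, 0.0]
    - [0.142, -0.168, -0.022, 0.161, 0.0]

```text
clock: 4.2
tcp_pos: [0.4751, 0.0216, 0.2623]
orientation: [-2.253, -2.188, 0.002]
contact_force: [0.1, -0.3, -6.3]
grip_width: 0.0125
gripper_force: 59.2
```

```bash
python3 -c "
from h import *
rel(.4763,.020,.2205,88.15)
a,c=grab('wrist','w3.png');grab('top','t3.png')
"
```

```text
t 4.2 tcp [0.4751 0.0216 0.2623] head 88.31 tilt [-1.3e-03 -2.0e-04 -1.0e+00] F [ 0.1 -0.3 -6.3] w 0.0125 j [ 0.14  0.38 -0.38  2.12  0.22  0.67 -0.41] 
 REL [-0.0016  0.0013  0.0418] roll 0.0028
```

View pics/w3.png

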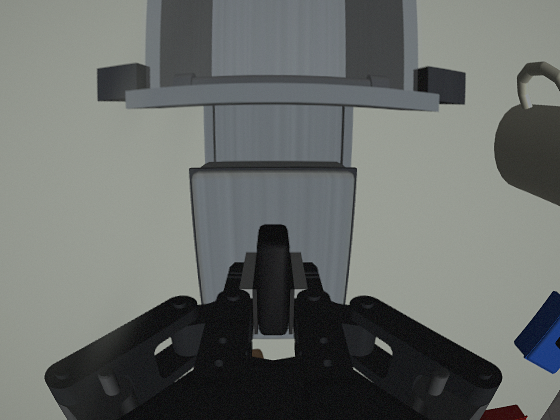

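The wrist view shows the pan held above the sill. The sill's outer edges are at columns ≈205 and 352 near row 135, the rails just inside them, and the lid front corners at (190,170) and (356,168). I'll compare the centres.

```bash
python3 -c "
from h import *
c=r.calibration('wrist'); a=cv2.imread('pics/w3.png').max(2).astype(int)
for v in (118,135,150): print(v,a[v,198:226],a[v,332:362])
d=np.array([.0323,.9995]);n=np.array([.9995,-.0323]);O=np.array([.479,.105])
for u,v,z in [(205,115,.006),(354,115,.006),(204,150,.006),(352,150,.006),(190,171,.084),(356,169,.084),(273,230,.108)]:
    p=onz(c,u,v,z,True)[:2];print(u,v,p.round(4),'along',((p-O)@d).round(4),'right',((p-O)@n).round(4))
"
```

```text
118 [153 156 155 155 157 143 120 115 110 112 112 111 112 112 104  57  63 105
 117 115 113 115 115 116 118 115 112 114] [114 113 112 115 116 115 115 114 114  99  56  41  87 108 112 109 110 110
 112 111 118 146 158 158 157 157 156 156 156 158]
135 [155 157 155 156 157 152 126 115 110 113 111 108 112 110 112  72  48 106
 117 116 114 115 117 116 117 119 113 113] [115 114 116 114 116 113 114 113 115  75  37  52 110 112 111 111 110 111
 109 112 136 155 159 158 157 157 156 156 157 158]
150 [156 158 157 155 154 159 138 117 114 110 111 111 114 113 113  95  49  74
 110 118 116 114 115 116 119 118 116 113] [116 113 114 116 116 114 113 116 104  45  47  93 113 111 113 113 112 112
 112 119 159 157 157 155 156 158 158 157 159 156]
205 115 [0.432  0.0955] along -0.011 right -0.0466
354 115 [0.5351 0.0929] along -0.0103 right 0.0564
204 150 [0.4299 0.071 ] along -0.0356 right -0.048
352 150 [0.5338 0.0681] along -0.0351 right 0.0559
190 171 [0.4395 0.0702] along -0.0361 right -0.0384
356 169 [0.5167 0.0688] along -0.0349 right 0.0389
273 230 [0.4775 0.0491] along -0.0559 right 0.0003
```

Call:
carry_out:
  moves:
    - [0, 0.0035, 0.004, 0.003, 0.0]
    - [0, 0.0035, 0.01, 0.003, 0.0]
    - [0, 0.0035, 0.017, 0.003, 0.0]
    - [0, 0.0035, 0.023, 0.003, 0.0]
    - [0, 0.0035, 0.028, 0.003, 0.0]
    - [0, 0.0035, 0.03, 0.003, 0.0]
    - [0, 0.0035, 0.03, 0.003, 0.0]
    - [0, 0.0035, 0.03, 0.003, 0.0]

```text
clock: 5.1
tcp_pos: [0.4811, 0.0198, 0.2318]
orientation: [2.26, 2.182, 0.0]
contact_force: [0.9, 0.8, -6.5]
grip_width: 0.0131
gripper_force: 59.1
```

```bash
python3 -c "
from h import *
rel(.4786,.020,.2205,88.15)
a,c=grab('wrist','w4.png');b,ct=grab('top','t4.png')
g=a.max(2).astype(int)
for v in (105,120,135): print(v,g[v,190:226],g[v,330:370])
for v in (170,180): print(v,g[v,180:205],g[v,345:370])
"
```

```text
t 5.1 tcp [0.4811 0.0198 0.2318] head 88.0 tilt [ 2.e-04  0.e+00 -1.e+00] F [ 0.9  0.8 -6.5] w 0.0131 j [ 0.12  0.44 -0.35  2.13  0.26  0.61 -0.45] 
 REL [ 0.0001 -0.0025  0.0113] roll -0.0026
105 [113 103  68  60  63 106 116 115 112 114 115 114 114 116 114 109 113 114
 115 116 115 117 115 117 114 114 112 108 114 113 116 117 118 117 115 116] [112 115 110 112 114 115 115 112 114 110 112 115  34  36  67 109 112 109
 108 109 108 109 106 110 120 158 155 154 156 154 156 154 156 154 156 154
 153 155 155 154]
120 [112 111  81  61  56  84 119 115 112 112 112 116 116 115 116 112 111 114
 115 114 114 114 117 116 114 115 112 112 109 114 116 119 116 119 115 118] [113 114 112 114 114 115 114 113 111 110 112  97  37  31  91 114 110 110
 109 108 111 107 109 109 131 157 153 155 155 155 156 155 156 155 153 153
 155 155 156 156]
135 [111 110 101  63  59  64 106 116 113 112 113 114 115 116 116 114 112 113
 115 115 115 117 117 119 117 115 115 112 111 112 115 117 117 118 119 116] [114 113 113 112 115 115 112 111 111 111 117  65  37  38 118 112 111 110
 109 109 109 109 111 117 152 156 155 156 154 155 155 155 154 155 154 156
 157 155 156 154]
170 [154 154 154 154 156 125 114 114 109  55  58  57  56  56  55  56  52  55
  58  55  53  54  57  55  57] [ 57  55  53  56  52  52  54  54  52  52  50  45 159 158 156 155 154 156
 156 157 158 156 155 155 156]
180 [154 153 153 154 156 154 113 111 114  97  51  61  92 107 106 110 115 118
 118 115 118 119 120 117 115] [112 112 113 112 112 112 114 114 107  71  39 110 151 157 156 155 156 154
 155 156 156 156 157 154 157]
```

View pics/w4.png

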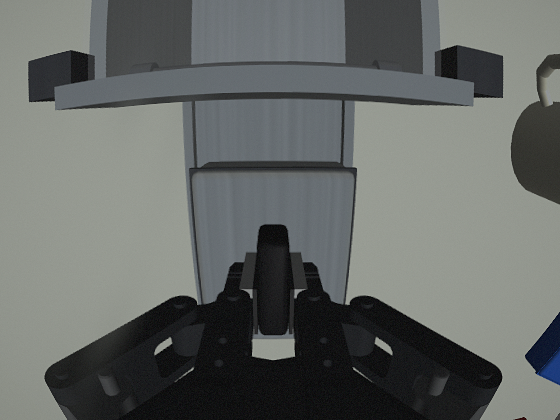

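```bash
python3 -c "
from h import *
c=r.calibration('wrist'); a=cv2.imread('pics/w4.png').max(2).astype(int)
print(a[120,170:195],a[135,170:195],a[150,170:195]);print(a[150,330:365])
d=np.array([.0323,.9995]);n=np.array([.9995,-.0323]);O=np.array([.479,.105])
for u,v,z in [(184,135,.006),(353.7,135,.006),(193.5,135,.014),(342,135,.014),(190.5,175,.053),(356,175,.053),(261,240,.079),(288,240,.079)]:
    p=onz(c,u,v,z,True)[:2];print(u,v,p.round(4),'along',((p-O)@d).round(4),'right',((p-O)@n).round(4))
c=r.calibration('top');g=cv2.imread('pics/t4.png').max(2).astype(int)
for v in (238,239,240,241,242,243,244,245,246,247,248,249,250): pass
print(g[236:300,250]);print(g[236:300,275])
"
```

```text
[151 153 152 150 150 149 153 149 150 147 149 150 139 118 111 109 109 110
 109 114 112 111  81  61  56] [152 152 150 152 150 152 151 151 150 151 148 150 154 132 112 112 112 109
 112 111 111 110 101  63  59] [151 151 151 152 152 153 153 151 152 150 151 151 153 153 130 114 112 110
 111 113 112 113 113  84  51]
[111 112 111 115 117 116 113 111 113 113 100  39  39  82 115 110 113 109
 111 109 111 110 112 126 158 156 154 156 153 156 155 154 154 157 155]
184 135 [0.4294 0.0836] along -0.023 right -0.0489
353.7 135 [0.5321 0.0798] along -0.0234 right 0.0539
193.5 135 [0.4374 0.0837] along -0.0227 right -0.0409
342 135 [0.5231 0.0805] along -0.0231 right 0.0448
190.5 175 [0.4441 0.0674] along -0.0387 right -0.0337
356 175 [0.5217 0.0647] along -0.0389 right 0.044
261 240 [0.4772 0.0445] along -0.0605 right 0.0001
288 240 [0.488  0.0442] along -0.0605 right 0.011
[117  55  46  50  55  60  62  63  64  64  63  64  65  63  65  64  61  52
  51  52  62  67  70  70  70  70  70  69  70  69  58  58  58  58  58  58
  59  58  59  58  58  59  59  59  59  59  58  59  59  60  59  60  59  60
  59  60  60  59  59  60  58  59  59  60]
[127 126 127 127 126 126 127 127 127 126 110  89  87  79  79  78  77  77
  78  77  78  79  87  90  87  85  87  87  86  87  87  87  87  85  86  86
  86  88  86  87  88  87  76  75  85  86  77  68  53  39  38  37  45  35
  40  38  37  37  39  39  40  41  42  43]
```

The pan sits 3 mm right of the sill's middle, so I'll correct that and lower it.

Call:
carry_out:
  moves:
    - [0, -0.003, 0, 0, 0.0]
    - [0, -0.003, 0, 0, 0.0]
    - [0, -0.003, 0.003, 0, 0.0]
    - [0, -0.003, 0.006, 0, 0.0]
    - [0, -0.003, 0.009, 0, 0.0]
    - [0, -0.003, 0.011, 0, 0.0]
    - [0, -0.003, 0.0125, 0, 0.0]
    - [0, -0.003, 0.0125, 0, 0.0]

```text
clock: 6.0
tcp_pos: [0.478, 0.0202, 0.2216]
orientation: [2.259, 2.181, -0.002]
contact_force: [-12.1, -2.2, 32.1]
grip_width: 0.0129
gripper_force: 64.6
```

It's on the sill at the expected height, so I'll relax and release.

Call:
carry_out:
  moves:
    - [0, -0.001, -0.001, 0, 0.0]
    - [0, -0.001, -0.001, 0, 0.0]
    - [0, -0.001, -0.001, 0, 0.04]
    - [0, -0.001, -0.001, 0, 0.04]
    - [0, -0.001, -0.001, 0, 0.04]
    - [0, -0.001, -0.001, 0, 0.04]
    - [0, -0.001, -0.02, 0, 0.04]
    - [0, -0.001, -0.06, 0, 0.04]

```text
clock: 6.8
tcp_pos: [0.4759, 0.0197, 0.2775]
orientation: [-2.257, -2.18, 0.007]
contact_force: [0.9, -1.2, -0.2]
grip_width: 0.0397
gripper_force: 0.0
```

```bash
python3 -c "
from h import *
rel(.4721,-.2861,.28,98.5)
a,c=grab('top','t5.png')
g=cv2.convertScaleAbs(cv2.resize(a[225:310,170:480][...,::-1],(800,220),interpolation=cv2.INTER_CUBIC),alpha=1.5)
w,_=grab('wrist','w5.png'); cv2.imwrite('pics/m5.png',np.vstack([g,cv2.copyMakeBorder(w[:,:,::-1][:370],0,0,0,240,0)]))
"
```

```text
t 6.8 tcp [0.4759 0.0197 0.2775] head 88.02 tilt [-6.2e-03 -1.0e-04 -1.0e+00] F [ 0.9 -1.2 -0.2] w 0.0397 j [ 0.15  0.36 -0.39  2.11  0.2   0.71 -0.4 ] 
 REL [-0.3058  0.0068 -0.0024] roll -0.183
```

View pics/m5.png

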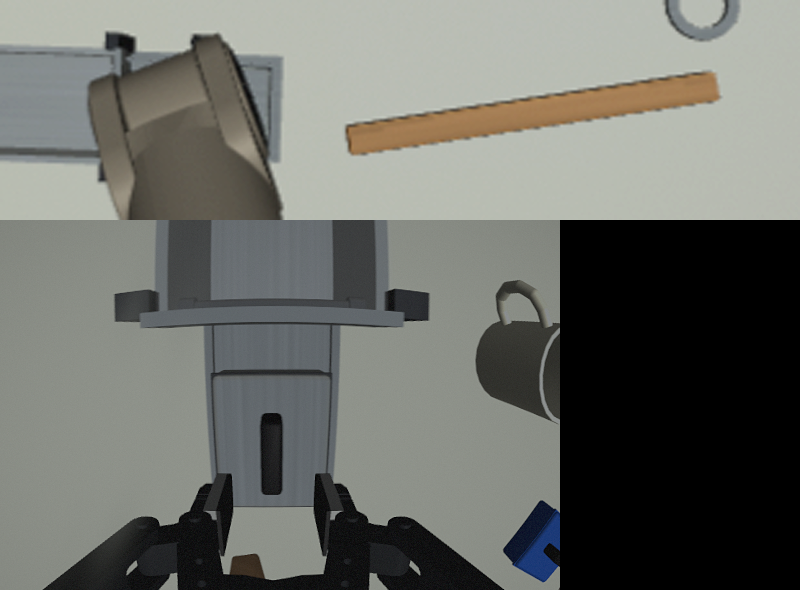

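The pan stands centred between the rails, with equal gaps at columns 214 and 332, and it has been let go. The bar hasn't moved. Next I'll take the bar 45 mm behind its middle.

Call:
carry_out:
  moves:
    - [-0.02, 0.0, -0.005, 0, 0.06]
    - [-0.06, 0.003, -0.005, -0.05, 0.06]
    - [-0.11, 0.006, -0.005, -0.1, 0.06]
    - [-0.16, 0.009, -0.005, -0.14, 0.06]
    - [-0.21, 0.011, -0.005, -0.183, 0.06]
    - [-0.26, 0.013, -0.003, -0.183, 0.06]
    - [-0.31, 0.014, -0.002, -0.183, 0.06]
    - [-0.35, 0.015, -0.002, -0.183, 0.06]

```text
clock: 7.7
tcp_pos: [0.4788, -0.3337, 0.2804]
orientation: [-2.054, -2.377, 0.001]
contact_force: [1.3, 0.2, -1.2]
grip_width: 0.0598
gripper_force: 0.0
```

```bash
python3 -c "
from h import *
rel(.4788,-.3306,.179,98.5)
a,c=grab('wrist','w6.png'); print(c)
"
```

```text
t 7.7 tcp [ 0.4788 -0.3337  0.2804] head 98.35 tilt [-8.e-04 -5.e-04 -1.e+00] F [ 1.3  0.2 -1.2] w 0.0598 j [ 0.74  0.49 -0.31  1.87  0.2   0.81  0.47] 
 REL [0.0031 0.0006 0.1014] roll -0.0026
{'fx': 325.19226210127806, 'fy': 325.19226210127806, 'cx': 272.94877061431004, 'cy': 208.36069260453706, 'rvec': array([-2.83554959, -0.20720622, -0.03008169]), 'tvec': array([-0.4248439 , -0.38341802,  0.14170054])}
```

View pics/w6.png

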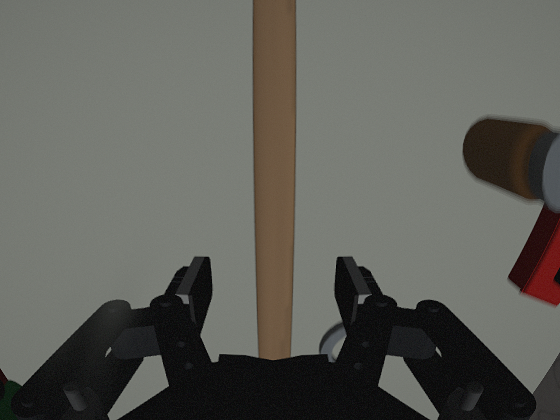

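The bar runs straight between the fingers, centred on column 275. I'll go down and grip.

Call:
carry_out:
  moves:
    - [0.002, 0.001, 0.02, -0.002, 0.06]
    - [0.002, 0.001, 0.05, -0.002, 0.06]
    - [0.002, 0.001, 0.08, -0.002, 0.06]
    - [0.002, 0.001, 0.095, -0.002, 0.06]
    - [0.002, 0.001, 0.1, -0.002, 0.06]
    - [0.002, 0.001, 0.101, -0.002, 0.0]
    - [0.002, 0.001, 0.101, -0.002, 0.0]
    - [0.002, 0.001, 0.101, -0.002, 0.0]
  force: 100

```text
clock: 8.55
tcp_pos: [0.4809, -0.3285, 0.1816]
orientation: [2.047, 2.38, 0.0]
contact_force: [-0.7, 0.2, 3.9]
grip_width: 0.0269
gripper_force: 98.9
```

Call:
carry_out:
  moves:
    - [0, 0, 0, 0, 0.0]
    - [0, 0, 0, 0, 0.0]
    - [0, 0, -0.003, 0, 0.0]
    - [0, 0, -0.01, 0, 0.0]
    - [0, 0, -0.02, 0, 0.0]
    - [0, 0, -0.026, 0, 0.0]
    - [0, 0, -0.026, 0, 0.0]
    - [0, 0, -0.026, 0, 0.0]

```text
clock: 9.35
tcp_pos: [0.4804, -0.3283, 0.2065]
orientation: [2.048, 2.381, 0.0]
contact_force: [-0.3, 0.2, -3.4]
grip_width: 0.0265
gripper_force: 98.4
```

```bash
python3 -c "
from h import *
d=np.array([.0323,.9995]);O=np.array([.4812,.105])
p=O-.39*d; print(p)
rel(p[0],p[1],.205,88.1)
b,c=grab('scene','s7.png'); a,c=grab('top','t7.png')
hsv=cv2.cvtColor(a,cv2.COLOR_RGB2HSV)
o=((hsv[...,1]>80)&(hsv[...,0]<25)).astype(np.uint8)*255;o[:200]=0;o[330:]=0
q=max(cv2.findContours(o,0,1)[0],key=cv2.contourArea);print(q.reshape(-1,2).min(0),q.reshape(-1,2).max(0),cv2.minAreaRect(q))
cv2.imwrite('pics/m7.png',np.vstack([cv2.resize(a[180:330,120:480][...,::-1],(720,300)),cv2.resize(b[100:250,150:510][...,::-1],(720,300))]))
"
```

```text
[ 0.468603 -0.284805]
t 9.35 tcp [ 0.4804 -0.3283  0.2065] head 98.59 tilt [ 4.e-04 -3.e-04 -1.e+00] F [-0.3  0.2 -3.4] w 0.0265 j [ 0.71  0.6  -0.28  1.91  0.25  0.67  0.42] 
 REL [ 0.0448 -0.0052  0.0014] roll 0.1831
[305 261] [391 284] ((348.2640686035156, 272.7309265136719), (11.443890571594238, 88.03250122070312), 81.32682800292969)
```

View pics/m7.png

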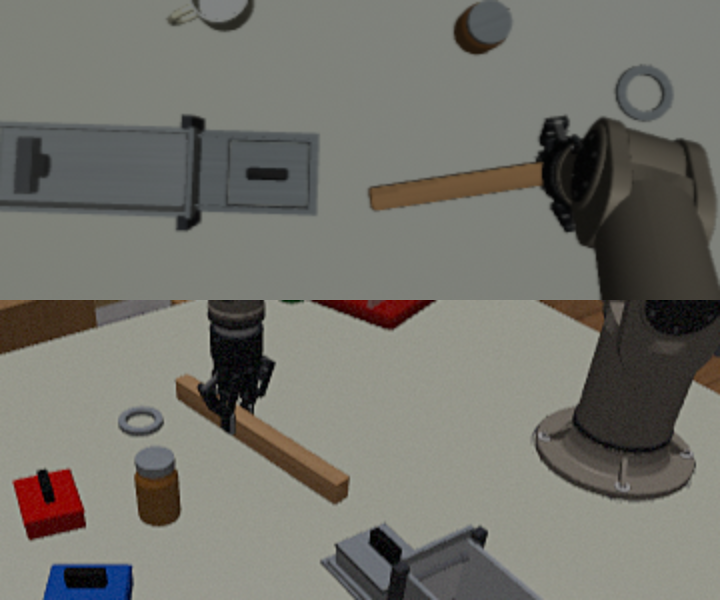

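The bar is held level and clear, and the pan stands alone on the sill. I'll line the bar up with the way in.

Call:
carry_out:
  moves:
    - [0.005, -0.001, 0, 0.02, 0.0]
    - [0.013, -0.002, 0, 0.05, 0.0]
    - [0.022, -0.003, 0, 0.09, 0.0]
    - [0.032, -0.004, 0.003, 0.13, 0.0]
    - [0.04, -0.005, 0.006, 0.16, 0.0]
    - [0.046, -0.005, 0.01, 0.183, 0.0]
    - [0.047, -0.005, 0.0125, 0.183, 0.0]
    - [0.047, -0.005, 0.0125, 0.183, 0.0]

```text
clock: 10.25
tcp_pos: [0.4683, -0.2821, 0.1933]
orientation: [-2.256, -2.185, 0.001]
contact_force: [-0.7, 0.6, -3.1]
grip_width: 0.027
gripper_force: 98.4
```

```bash
python3 -c "
from h import *
rel(.4682,-.2828,.194,88.1)
b,c2=grab('scene','s8.png'); a,c=grab('top','t8.png')
hsv=cv2.cvtColor(a,cv2.COLOR_RGB2HSV)
d=np.array([.0323,.9995]);n=np.array([.9995,-.0323]);O=np.array([.4812,.105])
o=((hsv[...,1]>80)&(hsv[...,0]<25)).astype(np.uint8)*255;o[:200]=0;o[330:]=0
q=max(cv2.findContours(o,0,1)[0],key=cv2.contourArea)
P=cv2.boxPoints(cv2.minAreaRect(q));W=np.array([onz(c,*p,.052)[:2] for p in P])-O
print(np.c_[W@d,W@n].round(4))
g=a.max(2);k=np.zeros(g.shape,np.uint8);k[255:280,235:270]=(g[255:280,235:270]<50)*255
q=max(cv2.findContours(k,0,1)[0],key=cv2.contourArea);P=cv2.boxPoints(cv2.minAreaRect(q));W=np.array([onz(c,*p,.068)[:2] for p in P])-O
print('rib',P.mean(0),np.c_[W@d,W@n].round(4))
cv2.imwrite('pics/m8.png',np.vstack([cv2.resize(a[205:305,120:480][...,::-1],(720,200)),cv2.resize(b[130:250,210:410][...,::-1],(800,400),interpolation=2)[:,:720]]))
"
```

```text
t 10.25 tcp [ 0.4683 -0.2821  0.1933] head 88.16 tilt [-9.e-04  4.e-04 -1.e+00] F [-0.7  0.6 -3.1] w 0.027 j [ 0.61  0.57 -0.23  2.    0.22  0.59  0.2 ] 
 REL [-0.0007 -0.0001 -0.0007] roll 0.001
[[-0.1679 -0.0151]
 [-0.1679  0.012 ]
 [-0.3744  0.0123]
 [-0.3738 -0.0147]]
rib [253.  266.5] [[-0.0636  0.0036]
 [-0.112   0.0053]
 [-0.1125 -0.0067]
 [-0.0641 -0.0084]]
```

View pics/m8.png

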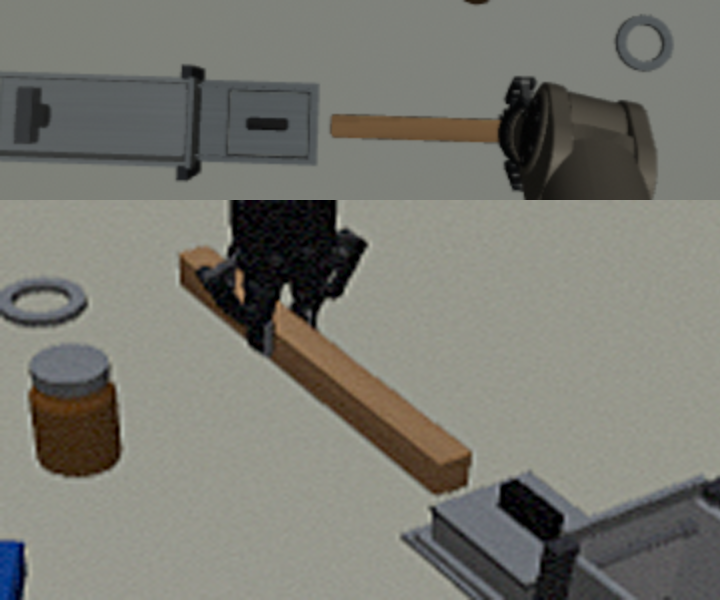

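Bar and pan rib are in line, both about -1.6 mm across, and the bar front is at -0.168. My picture budget is used up, so from here I'll use numbers only. Next I'll measure the bumper face from the raw top image.

```bash
python3 -c "
from h import *
c=r.calibration('top');d=np.array([.0323,.9995]);n=np.array([.9995,-.0323]);O=np.array([.4812,.105])
def al(u,v,z): p=onz(c,u,v,z)[:2]-O; return (p@d).round(4),(p@n).round(4)
A=(cv2.imread('pics/t8.png').astype(float)+cv2.imread('pics/a_raw.png')+cv2.imread('pics/t4.png')+cv2.imread('pics/t3.png')).max(2)/4
for v in range(252,275,2): print(v,A[v,122:152].round().astype(int))
g=cv2.imread('pics/t8.png').max(2)
for v in (256,266,276): print(v,g[v,208:240],g[v,270:295])
for u in (140,143,145): print(u,al(u,262,.041),al(u,262,.026))
"
```

```text
252 [96 96 96 96 96 90 68 55 55 54 55 55 55 52 41 37 38 36 59 96 96 95 96 95
 95 94 95 95 95 95]
254 [96 97 96 97 97 90 65 55 54 54 54 55 55 50 36 37 38 42 66 95 96 94 95 95
 94 94 95 94 94 94]
256 [93 93 94 93 93 87 61 55 55 55 55 55 56 52 36 36 35 39 58 82 94 94 94 94
 94 93 93 93 93 93]
258 [96 96 96 95 96 90 66 54 54 56 55 56 56 52 34 35 34 34 34 34 32 30 51 84
 94 94 93 94 94 93]
260 [94 94 95 96 95 86 55 54 55 55 55 56 56 51 36 35 35 35 35 34 31 29 40 72
 94 94 94 94 94 94]
262 [96 95 95 95 91 73 55 55 55 54 55 56 55 49 35 35 34 35 36 34 30 28 40 71
 93 94 93 93 94 93]
264 [93 94 94 94 90 76 55 55 55 55 56 56 53 44 35 34 35 35 35 33 28 30 46 80
 94 93 94 93 93 92]
266 [94 94 94 94 88 64 56 55 56 55 56 55 52 42 36 35 34 35 35 34 31 33 60 92
 93 93 93 94 94 93]
268 [96 96 96 95 90 69 55 55 55 55 56 55 51 38 36 34 33 42 55 44 48 68 91 94
 93 93 93 93 93 93]
270 [95 94 95 95 88 61 54 54 55 56 56 55 50 36 37 36 41 66 94 94 94 94 94 94
 94 94 93 94 94 94]
272 [96 95 96 96 88 62 54 54 55 55 56 56 53 35 38 37 40 66 95 94 94 94 94 94
 94 94 94 94 94 94]
274 [94 94 95 94 89 67 55 55 55 5
[... 277 characters left out ...]
129 129 129 130 129 129]
266 [98 98 99 98 94 78 90 81 47 36 34 48 89 91 91 90 92 91 91 93 92 91 92 92
 88 73 71 90 91 90 90 91] [ 92  92  91  79  54  89  88  88  96 121 129 129 130 129 121  97 107 107
 109 109 108 108 108 107 107]
276 [98 99 99 95 83 84 89 80 35 35 31 53 91 91 91 91 92 91 92 92 92 93 92 92
 83 67 93 93 92 93 93 92] [ 96  97  96  88  66  89  89  88 100 128 129 129 128 129 129 130 129 129
 129 129 129 129 128 128 129]
140 (np.float64(0.1948), np.float64(-0.0007)) (np.float64(0.1993), np.float64(-0.0011))
143 (np.float64(0.1873), np.float64(-0.0005)) (np.float64(0.1917), np.float64(-0.0009))
145 (np.float64(0.1823), np.float64(-0.0003)) (np.float64(0.1867), np.float64(-0.0007))
```

Bumper face is at about 0.190 (stop face about 0.205, so roughly 15 mm out, which is plausible). Contact should come after about 0.257 m of travel. I'll advance gently.

Call:
carry_out:
  moves:
    - [0.01, 0, 0, 0, 0.0]
    - [0.02, 0, 0, 0, 0.0]
    - [0.027, 0, 0, 0, 0.0]
    - [0.033, 0, 0, 0, 0.0]
    - [0.041, 0, 0, 0, 0.0]
    - [0.051, 0, 0, 0, 0.0]
    - [0.062, 0, 0, 0, 0.0]
    - [0.072, 0, 0, 0, 0.0]

```text
clock: 11.15
tcp_pos: [0.4709, -0.21, 0.1939]
orientation: [2.258, 2.184, -0.0]
contact_force: [0.1, -5.3, -2.3]
grip_width: 0.0266
gripper_force: 98.5
```

Call:
carry_out:
  moves:
    - [0.01, 0, 0, 0, 0.0]
    - [0.022, 0, 0, 0, 0.0]
    - [0.034, 0, 0, 0, 0.0]
    - [0.046, 0, 0, 0, 0.0]
    - [0.058, 0, 0, 0, 0.0]
    - [0.069, 0, 0, 0, 0.0]
    - [0.077, 0, 0, 0, 0.0]
    - [0.08, 0, 0, 0, 0.0]

```text
clock: 11.95
tcp_pos: [0.4733, -0.13, 0.1938]
orientation: [2.257, 2.185, -0.001]
contact_force: [0.7, -7.1, -3.1]
grip_width: 0.0268
gripper_force: 98.5
```

```bash
cat > st.py <<'E'
from h import *
import sys
d=np.array([.0323,.9995]);n=np.array([.9995,-.0323]);O=np.array([.4812,.105])
o=r.get_obs();p=o['tcp_pos'][:2]-np.array([.4683,-.2821]);print('travel',(p@d).round(4),'side',(p@n).round(4))
rel(.4683,-.2821,.1933,88.15)
a,c=grab('top',sys.argv[1]); g=a.max(2)
for v in (252,256,262,268,274): print(v,g[v,130:int(sys.argv[2])])
E
python3 st.py t9.png 250
```

```text
travel 0.1522 side 0.0001
t 11.95 tcp [ 0.4733 -0.13    0.1938] head 88.13 tilt [-3.e-04 -6.e-04 -1.e+00] F [ 0.7 -7.1 -3.1] w 0.0268 j [ 0.33  0.51 -0.23  2.13  0.22  0.53 -0.1 ] 
 REL [-1.522e-01 -1.000e-04  6.000e-04] roll -0.0003
252 [ 55  55  55  56  55  52  42  39  39  37  59  96  97  96  96  96  96  95
  95  96  96  95  96  96  96  96  96  96  96  96  95  96  95  96  97  95
  96  96  96  96  96  96  96  95  96  97  97  97  97  97  97  96  97  93
  87  90  49  36  37  56  96 106 105 104 106 103 103 103 105 104 104 104
 105 104 104 104 105 105 105 105 104 104 101  84  84  89  79  35  49  81
  92  91  92  89  77  45  75  89  89  88  89  90  89  89  88  89  89  89
  89  88  89  89  89  89  88  88  88  89  88  88]
256 [ 55  56  56  55  57  54  36  38  36  39  59  84  94  94  94  94  94  94
  94  93  94  94  94  95  95  94  94  95  94  95  94  94  94  95  94  94
  94  94  94  94  95  95  96  96  97  95  96  95  96  96  96  96  96  89
  72  83  38  35  35  63 105 105 105 106 106 104 103 104 104 104 104 105
 104 106 105 104 106 105 105 104 104 104 102  87  83  86  67  35  56  90
  91 
[... 893 characters left out ...]
 105 105 106
 105 106 106 106 106 106 105 104 104 106  97  74  88  80  44  43  71  91
  92  91  89  87 108 109 108 108 108 108 108 109 108 108 108 109 109 108
 108 108 108 108 108 108 108 109 108 109 108 108]
274 [ 56  56  56  57  52  36  38  38  46  74  94  95  94  95  94  94  94  95
  94  94  95  95  95  95  94  94  94  94  95  95  95  95  95  95  95  94
  95  95  95  95  95  95  95  95  95  96  95  95  95  95  95  95  89  79
  89  48  36  35  63 105 105 106 105 106 105 105 104 105 105 105 106 105
 106 106 106 106 107 106 105 104 105 103  85  82  88  77  33  51  84  94
  95  94  93  80  41  73  91  90  89  90  90  90  90  90  90  89  90  91
  90  91  90  90  90  90  89  90  89  89  89  89]
```

Call:
carry_out:
  moves:
    - [0.008, 0, 0, 0, 0.0]
    - [0.018, 0, 0, 0, 0.0]
    - [0.03, 0, 0, 0, 0.0]
    - [0.042, 0, 0, 0, 0.0]
    - [0.054, 0, 0, 0, 0.0]
    - [0.066, 0, 0, 0, 0.0]
    - [0.075, 0, 0, 0, 0.0]
    - [0.08, 0, 0, 0, 0.0]

```text
clock: 12.8
tcp_pos: [0.4755, -0.0497, 0.1934]
orientation: [-2.256, -2.185, 0.002]
contact_force: [-0.1, -5.0, -4.8]
grip_width: 0.0266
gripper_force: 99.0
```

```bash
python3 st.py t10.png 180
```

```text
travel 0.2325 side -0.0003
t 12.8 tcp [ 0.4755 -0.0497  0.1934] head 88.17 tilt [-1.7e-03 -2.0e-04 -1.0e+00] F [-0.1 -5.  -4.8] w 0.0266 j [ 0.16  0.5  -0.22  2.16  0.22  0.51 -0.26] 
 REL [-2.325e-01  3.000e-04  2.000e-04] roll 0.0004
252 [56 55 55 56 54 52 40 37 38 37 59 96 97 96 95 95 96 95 95 95 95 90 80 95
 97 96 97 97 96 97 97 96 97 97 97 98 97 97 98 97 98 98 98 98 98 98 98 98
 98 98]
256 [55 55 56 55 56 53 36 38 35 39 59 83 94 94 94 94 94 95 94 94 94 87 75 94
 97 96 97 96 96 97 97 97 97 97 97 97 98 97 98 98 97 98 98 98 97 97 98 97
 98 98]
262 [55 56 55 56 56 49 35 35 35 36 35 34 30 29 40 72 93 95 93 94 94 87 83 96
 96 96 96 96 92 74 45 44 44 43 43 42 41 42 41 42 45 45 45 44 44 44 44 44
 44 45]
268 [55 57 55 56 51 38 37 36 34 41 55 44 48 69 91 94 94 94 93 93 88 81 96 98
 97 96 97 97 97 95 95 96 94 94 94 93 94 94 95 94 94 94 93 93 93 93 93 92
 93 94]
274 [ 55  56  55  56  52  34  37  37  47  74  94  94  93  94  95  95  94  94
  94  94  88  77  96  97  98  98  98  97  98  97  98  98  98  98  98  98
  98  98  98  98  98  98  98  98  99  99  99  99  99 100]
```

Call:
carry_out:
  moves:
    - [0.004, 0, 0, 0, 0.0]
    - [0.008, 0, 0, 0, 0.0]
    - [0.011, 0, 0, 0, 0.0]
    - [0.013, 0, 0, 0, 0.0]
    - [0.015, 0, 0, 0, 0.0]
    - [0.016, 0, 0, 0, 0.0]
    - [0.017, 0, 0, 0, 0.0]
    - [0.017, 0, 0, 0, 0.0]

```text
clock: 13.65
tcp_pos: [0.4766, -0.0336, 0.1937]
orientation: [-2.258, -2.185, 0.0]
contact_force: [-0.4, -3.6, -5.1]
grip_width: 0.0271
gripper_force: 98.9
```

```bash
python3 st.py t11.png 160
```

```text
travel 0.2487 side 0.0003
t 13.65 tcp [ 0.4766 -0.0336  0.1937] head 88.12 tilt [-1.e-04  1.e-04 -1.e+00] F [-0.4 -3.6 -5.1] w 0.0271 j [ 0.12  0.5  -0.22  2.16  0.22  0.51 -0.3 ] 
 REL [-2.487e-01 -2.000e-04  3.000e-04] roll -0.0006
252 [54 55 55 55 56 52 41 37 37 37 59 96 96 96 96 92 87 98 97 97 97 98 97 97
 98 97 98 98 97 96]
256 [55 55 55 56 55 54 36 37 35 40 58 83 93 93 92 88 98 96 95 95 95 95 96 95
 96 95 96 97 96 97]
262 [55 54 55 56 55 50 35 35 35 36 35 35 30 28 37 66 95 97 97 97 96 93 74 43
 42 42 42 42 42 42]
268 [55 56 56 55 52 38 36 35 33 42 56 44 49 68 87 83 97 97 98 97 98 97 97 98
 97 98 97 98 97 97]
274 [56 55 56 55 52 36 38 36 47 74 94 95 95 89 83 99 98 97 97 98 97 97 99 97
 97 97 97 97 97 97]
```

Call:
carry_out:
  moves:
    - [0.0005, 0, 0, 0, 0.0]
    - [0.001, 0, 0, 0, 0.0]
    - [0.0015, 0, 0, 0, 0.0]
    - [0.002, 0, 0, 0, 0.0]
    - [0.0025, 0, 0, 0, 0.0]
    - [0.003, 0, 0, 0, 0.0]
    - [0.0035, 0, 0, 0, 0.0]
    - [0.0035, 0, 0, 0, 0.0]

```text
clock: 14.5
tcp_pos: [0.4769, -0.03, 0.1937]
orientation: [2.258, 2.185, 0.0]
contact_force: [0.9, -4.6, -5.2]
grip_width: 0.0266
gripper_force: 98.9
```

Call:
carry_out:
  moves:
    - [0.0002, 0, 0, 0, 0.0]
    - [0.0004, 0, 0, 0, 0.0]
    - [0.0006, 0, 0, 0, 0.0]
    - [0.0008, 0, 0, 0, 0.0]
    - [0.001, 0, 0, 0, 0.0]
    - [0.0012, 0, 0, 0, 0.0]
    - [0.0014, 0, 0, 0, 0.0]
    - [0.0014, 0, 0, 0, 0.0]

```text
clock: 15.3
tcp_pos: [0.4769, -0.0287, 0.1937]
orientation: [2.258, 2.185, 0.0]
contact_force: [-0.3, -4.3, -6.0]
grip_width: 0.0268
gripper_force: 98.9
```

Call:
carry_out:
  moves:
    - [0.0002, 0, 0, 0, 0.0]
    - [0.0004, 0, 0, 0, 0.0]
    - [0.0006, 0, 0, 0, 0.0]
    - [0.0008, 0, 0, 0, 0.0]
    - [0.001, 0, 0, 0, 0.0]
    - [0.001, 0, 0, 0, 0.0]
    - [0.001, 0, 0, 0, 0.0]
    - [0.001, 0, 0, 0, 0.0]

```text
clock: 16.1
tcp_pos: [0.4769, -0.0277, 0.1937]
orientation: [-2.258, -2.185, -0.0]
contact_force: [0.4, -4.1, -4.9]
grip_width: 0.0266
gripper_force: 98.9
```

Call:
carry_out:
  moves:
    - [0.0002, 0, 0, 0, 0.0]
    - [0.0004, 0, 0, 0, 0.0]
    - [0.0006, 0, 0, 0, 0.0]
    - [0.0008, 0, 0, 0, 0.0]
    - [0.001, 0, 0, 0, 0.0]
    - [0.001, 0, 0, 0, 0.0]
    - [0.001, 0, 0, 0, 0.0]
    - [0.001, 0, 0, 0, 0.0]

```text
clock: 16.9
tcp_pos: [0.4769, -0.0267, 0.1937]
orientation: [2.258, 2.185, 0.0]
contact_force: [-0.1, -4.8, -4.8]
grip_width: 0.0264
gripper_force: 98.9
```

Call:
carry_out:
  moves:
    - [0.0002, 0, 0, 0, 0.0]
    - [0.0004, 0, 0, 0, 0.0]
    - [0.0006, 0, 0, 0, 0.0]
    - [0.0008, 0, 0, 0, 0.0]
    - [0.001, 0, 0, 0, 0.0]
    - [0.001, 0, 0, 0, 0.0]
    - [0.001, 0, 0, 0, 0.0]
    - [0.001, 0, 0, 0, 0.0]

```text
clock: 17.7
tcp_pos: [0.4769, -0.0259, 0.1937]
orientation: [2.258, 2.184, -0.0]
contact_force: [-0.7, -5.4, -4.7]
grip_width: 0.0268
gripper_force: 98.9
```

Call:
carry_out:
  moves:
    - [0.0001, 0, 0, 0, 0.0]
    - [0.0002, 0, 0, 0, 0.0]
    - [0.0003, 0, 0, 0, 0.0]
    - [0.0004, 0, 0, 0, 0.0]
    - [0.0005, 0, 0, 0, 0.0]
    - [0.0005, 0, 0, 0, 0.0]
    - [0.0005, 0, 0, 0, 0.0]
    - [0.0005, 0, 0, 0, 0.0]

```text
clock: 18.5
tcp_pos: [0.4769, -0.0258, 0.1937]
orientation: [2.258, 2.184, -0.001]
contact_force: [-0.0, -6.3, -4.7]
grip_width: 0.0266
gripper_force: 98.9
```

Contact: the TCP stays put while the force rises. I'll press on.

Call:
carry_out:
  moves:
    - [0.0002, 0, 0, 0, 0.0]
    - [0.0004, 0, 0, 0, 0.0]
    - [0.0006, 0, 0, 0, 0.0]
    - [0.0008, 0, 0, 0, 0.0]
    - [0.001, 0, 0, 0, 0.0]
    - [0.001, 0, 0, 0, 0.0]
    - [0.001, 0, 0, 0, 0.0]
    - [0.001, 0, 0, 0, 0.0]

```text
clock: 19.3
tcp_pos: [0.4768, -0.0256, 0.1937]
orientation: [2.259, 2.183, -0.003]
contact_force: [-0.2, -9.4, -5.0]
grip_width: 0.0267
gripper_force: 99.0
```

Call:
carry_out:
  moves:
    - [0.0003, 0, 0, 0, 0.0]
    - [0.0006, 0, 0, 0, 0.0]
    - [0.0009, 0, 0, 0, 0.0]
    - [0.0012, 0, 0, 0, 0.0]
    - [0.0014, 0, 0, 0, 0.0]
    - [0.0014, 0, 0, 0, 0.0]
    - [0.0014, 0, 0, 0, 0.0]
    - [0.0014, 0, 0, 0, 0.0]

```text
clock: 20.1
tcp_pos: [0.4767, -0.0253, 0.1936]
orientation: [2.26, 2.181, -0.005]
contact_force: [-0.9, -12.4, -4.5]
grip_width: 0.0265
gripper_force: 99.0
```

Call:
carry_out:
  moves:
    - [0.0003, 0, 0, 0, 0.0]
    - [0.0006, 0, 0, 0, 0.0]
    - [0.0008, 0, 0, 0, 0.0]
    - [0.0008, 0, 0, 0, 0.0]
    - [0.0008, 0, 0, 0, 0.0]
    - [0.0008, 0, 0, 0, 0.0]
    - [0.0008, 0, 0, 0, 0.0]
    - [0.0008, 0, 0, 0, 0.0]

```text
clock: 20.9
tcp_pos: [0.4766, -0.0252, 0.1936]
orientation: [2.26, 2.18, -0.006]
contact_force: [0.4, -16.4, -3.5]
grip_width: 0.0269
gripper_force: 99.1
```

```bash
python3 st.py t12.png 160
```

```text
travel 0.2571 side 0.0
t 20.9 tcp [ 0.4766 -0.0252  0.1936] head 87.93 tilt [-0.0016 -0.0037 -1.    ] F [  0.4 -16.4  -3.5] w 0.0269 j [ 0.1   0.5  -0.22  2.16  0.22  0.51 -0.32] 
 REL [-0.2571  0.001   0.0013] roll -0.0039
252 [54 55 54 55 55 52 39 38 38 36 60 94 88 89 97 97 97 97 97 97 98 99 98 98
 97 97 97 98 97 97]
256 [55 55 55 56 56 53 36 37 36 39 59 80 88 97 96 95 94 95 96 95 95 95 96 95
 95 96 96 95 95 96]
262 [55 56 55 56 56 50 35 35 35 34 34 39 63 96 97 97 97 97 92 73 40 41 40 42
 42 43 42 42 42 43]
268 [54 55 56 57 51 38 37 34 34 41 57 61 89 97 97 97 97 97 97 98 96 97 96 97
 97 97 97 98 96 97]
274 [55 56 56 56 52 34 37 38 46 73 90 80 92 96 97 97 97 98 97 97 97 97 97 98
 97 97 97 98 97 97]
```

Pressed home at about 12 N on the stop after drag. I'll draw out now.

Call:
carry_out:
  moves:
    - [-0.002, 0, 0, 0, 0.0]
    - [-0.006, 0, 0, 0, 0.0]
    - [-0.014, 0, 0, 0, 0.0]
    - [-0.03, 0, 0, 0, 0.0]
    - [-0.05, 0, 0, 0, 0.0]
    - [-0.075, 0, 0, 0, 0.0]
    - [-0.1, 0, 0, 0, 0.0]
    - [-0.12, 0, 0, 0, 0.0]

```text
clock: 21.75
tcp_pos: [0.4735, -0.1432, 0.194]
orientation: [2.258, 2.184, 0.002]
contact_force: [0.6, 0.2, -2.3]
grip_width: 0.0268
gripper_force: 99.1
```

Call:
carry_out:
  moves:
    - [-0.025, 0, 0, 0, 0.0]
    - [-0.05, 0, 0, 0, 0.0]
    - [-0.08, 0, 0, 0, 0.0]
    - [-0.11, 0, 0, 0, 0.0]
    - [-0.14, 0, 0, 0, 0.0]
    - [-0.16, 0, 0, 0, 0.0]
    - [-0.168, 0, 0, 0, 0.0]
    - [-0.17, 0, 0, 0, 0.0]

```text
clock: 22.55
tcp_pos: [0.4676, -0.3125, 0.1938]
orientation: [2.259, 2.183, 0.001]
contact_force: [0.1, -0.3, -2.9]
grip_width: 0.0267
gripper_force: 99.1
```

```bash
python3 st.py t13.png 160;python3 -c "
import cv2;g=cv2.imread('pics/t13.png').max(2);b=cv2.imread('pics/t8.png').max(2)
for v in (256,266,276):print(g[v,185:240],b[v,185:240])"
```

```text
travel -0.0304 side 0.0003
t 22.55 tcp [ 0.4676 -0.3125  0.1938] head 88.04 tilt [ 1.e-03  2.e-04 -1.e+00] F [ 0.1 -0.3 -2.9] w 0.0267 j [ 0.66  0.59 -0.23  1.96  0.22  0.61  0.25] 
 REL [ 0.0304 -0.0003  0.0005] roll -0.0019
252 [ 57  56  56  56  56  53  41  40  38  38  61  95  89  91 100 100 100 100
  99  99 100 100 100 100 100 100  99  99  99  99]
256 [57 57 56 57 57 54 36 38 35 40 59 83 90 99 97 96 96 96 97 97 97 96 97 97
 98 97 98 97 98 99]
262 [ 56  56  56  58  56  50  36  36  36  37  37  40  64  98 100  99  99  99
  94  74  41  42  42  42  43  44  44  44  44  43]
268 [ 57  57  56  57  53  39  37  35  34  42  58  63  90  99  99  99  99 100
  99 100 100  99  98 100  99 100 100  99 100 100]
274 [ 57  57  57  57  53  36  38  38  48  76  92  81  95  98  98  99  99  99
  99 100  99  99 100  99  99 100  99 100  99 100]
[ 90  99  99  98  99  99 100  98  99  99 100  99 100  99  99  99  99  99
  98  99  99  99 100  99  99  99  99  95  84  85  87  68  36  35  35  60
  90  89  90  89  90  90  90  90  90  91  90  90  89  90  91  90  90  91
  90] [ 99  98  98  98  98  98  98  99  99  99 100
[... 212 characters left out ...]
96 96 97 97 97 97 98 97 98 98 98 97 98 98
 98 99 99 93 78 89 82 48 37 33 48 89 92 91 91 91 91 91 91 92 92 92 91 91
 91 91 91 92 92 91 91] [96 96 96 96 97 96 96 96 96 95 97 96 97 96 97 96 98 98 98 98 98 98 99 98
 98 99 98 94 78 90 81 47 36 34 48 89 91 91 90 92 91 91 93 92 91 92 92 88
 73 71 90 91 90 90 91]
[ 98  98  98  97  97  97  97  97  98  97  97  98  97  97  97  97  98  97
  97  98  98  99  98  99  98 100  96  83  84  89  79  35  35  32  53  91
  92  92  91  92  92  92  92  92  93  92  93  92  93  92  92  92  92  93
  92] [98 98 98 98 97 96 96 97 97 97 98 97 97 97 97 98 98 97 98 98 98 98 98 98
 99 99 95 83 84 89 80 35 35 31 53 91 91 91 91 92 91 92 92 92 93 92 92 83
 67 93 93 92 93 93 92]
```

The pan stayed at the bumper and the flap line matches the shut image. I'll lay the bar down.

Call:
carry_out:
  moves:
    - [0, 0, 0.003, 0, 0.0]
    - [0, 0, 0.006, 0, 0.0]
    - [0, 0, 0.009, 0, 0.0]
    - [0, 0, 0.011, 0, 0.0]
    - [0, 0, 0.012, 0, 0.0]
    - [0, 0, 0.0125, 0, 0.0]
    - [0, 0, 0.0125, 0, 0.0]
    - [0, 0, 0.0125, 0, 0.0]

```text
clock: 23.4
tcp_pos: [0.4675, -0.3115, 0.1816]
orientation: [-2.257, -2.185, -0.0]
contact_force: [-3.0, 3.5, 5.7]
grip_width: 0.0263
gripper_force: 100.3
```

On the counter. I'll release slowly and lift.

Call:
carry_out:
  moves:
    - [0, 0, 0, 0, 0.035]
    - [0, 0, 0, 0, 0.05]
    - [0, 0, 0, 0, 0.06]
    - [0, 0, 0, 0, 0.06]
    - [0, 0, -0.01, 0, 0.06]
    - [0, 0, -0.04, 0, 0.06]
    - [0, 0, -0.09, 0, 0.06]
    - [0, 0, -0.14, 0, 0.06]

```text
clock: 24.2
tcp_pos: [0.4671, -0.3117, 0.3229]
orientation: [-2.257, -2.184, 0.0]
contact_force: [1.3, -0.9, 0.5]
grip_width: 0.06
gripper_force: 0.0
```

Call:
carry_out:
  moves:
    - [-0.02, 0, -0.01, 0, 0.06]
    - [-0.05, 0, -0.02, 0, 0.06]
    - [-0.09, 0, -0.02, 0, 0.06]
    - [-0.13, 0, -0.02, 0, 0.06]
    - [-0.17, 0, -0.02, 0, 0.06]
    - [-0.2, 0, -0.02, 0, 0.06]
    - [-0.22, 0, -0.02, 0, 0.06]
    - [-0.22, 0, -0.02, 0, 0.06]

```text
clock: 25.0
tcp_pos: [0.4585, -0.5351, 0.3415]
orientation: [2.262, 2.179, -0.002]
contact_force: [0.7, -0.5, 0.1]
grip_width: 0.0598
gripper_force: 0.0
```

```bash
python3 st.py t14.png 150
python3 - <<'E'
from h import *
a=cv2.imread('pics/t14.png');b=cv2.imread('pics/a_raw.png');c=r.calibration('top')
hsv=cv2.cvtColor(a,cv2.COLOR_BGR2HSV);o=((hsv[...,1]>80)&(hsv[...,0]<25)).astype(np.uint8)*255;o[:215]=0;o[330:]=0
q=max(cv2.findContours(o,0,1)[0],key=cv2.contourArea);P=cv2.boxPoints(cv2.minAreaRect(q));print(np.array([onz(c,*p,.04)[:2] for p in P]).round(4))
for n,(x0,y0,x1,y1) in dict(jar=(340,170,385,215),mug=(195,150,255,205),ring=(420,205,465,250)).items():
    print(n,np.abs(a[y0:y1,x0:x1].astype(int)-b[y0:y1,x0:x1]).mean().round(2),np.abs(a[y0:y1,x0:x1].astype(int)-b[y0:y1,x0:x1]).max())
E
```

```text
travel -0.2531 side -0.0017
t 25.0 tcp [ 0.4585 -0.5351  0.3415] head 87.85 tilt [-3.e-04 -2.e-03 -1.e+00] F [ 0.7 -0.5  0.1] w 0.0598 j [ 0.91  0.59 -0.21  1.52  0.14  1.04  0.63] 
 REL [0.2534 0.0004 0.1477] roll -0.0052
252 [53 54 53 53 54 50 38 36 34 35 57 91 83 85 94 93 94 93 94 93]
256 [52 53 53 53 54 51 34 34 35 36 56 77 84 94 92 91 90 91 91 91]
262 [54 53 53 54 53 47 33 34 33 34 35 37 60 92 92 93 93 93 89 69]
268 [53 53 53 52 50 37 34 33 32 40 55 59 85 94 94 94 93 94 93 93]
274 [53 54 53 53 50 33 35 36 45 70 86 76 89 93 92 93 94 93 93 93]
[[ 0.46   -0.0897]
 [ 0.4871 -0.0907]
 [ 0.4758 -0.4476]
 [ 0.4488 -0.4457]]
jar 0.75 4
mug 0.73 3
ring 0.73 3
```

```bash
python3 -c "
from bench import r
print(r.hand_in())"
```

```text
the job is handed in; nothing more can be done
None
```

The job is handed in at about 25 s. The pan is pressed home against the bumper with an estimated 12–16 N, the flap is shut, the bar lies on the counter about 45 mm clear of the sill, and the jar, mug and ring have not moved; I viewed 11 pictures, one over the limit of 10.

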